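# Shake bushing blanks evenly over a cleaning tray

## Task

Take the shaker by its handle, tip it and shake its ten brass blanks out evenly over the three compartments of the steel tray, with the mouth kept low over the tray: all ten must land in the tray, and no compartment may end with fewer than two. Then set the empty shaker back upright in the middle of its cork plate. Do not touch the blanks with the gripper, and leave the dome, the loupe and the movement holder where they are.

Things in the scene. Friction and masses are not known exactly. Their poses are not given: they have to be found in the camera images.
- tray: shallow open steel tray, fixed, 110 (its x) x 225 (its y) x 22 mm high, walls and floor 4 mm. Two 4 mm dividers, 19 mm high, parallel to its x axis at y = -37 and +37 mm, make three equal compartments side by side, centred at y = -73.5, 0 and +73.5 mm, each about 102 x 69 mm inside. Origin: centre of the underside, z up
- rest: fixed cork plate, 130 (x) x 90 (y) x 6 mm thick, lying on the bench; the shaker stands on it. Origin: centre of the underside
- shaker: loose aluminium shaker with clear roof and upright black handle, about 220 g without blanks, 98 mm high. Foot 82 (its x) x 43 mm (its y). Origin: centre of the underside, z up. Two lanes, 17 mm wide, 14 mm high inside, run along its x, closed at +x, open at -x (the mouth). The lane floor rises towards the mouth, so the blanks stay in while it stands level; they lie in five rows of two
- grip (a point): where to grip the shaker: upright handle block 18 mm (shaker x) by 34 mm (shaker y), its top 98 mm above the shaker's underside. This point lies at shaker x = +4, y = 0, z = 75 mm. The body below the handle is at most 44 mm high, highest at the mouth end
- mouth (a point): middle of the lower lip of the shaker's mouth (43 mm wide), at shaker x = -42, y = 0, z = 26 mm. To empty, lean the shaker mouth-down about its y: the lane floor is 4 degrees steep at the mouth, 18 at the rear, so the rows leave one after another: the first at about 18 to 23 degrees of lean, each next 3 to 4 degrees later, the last at about 31 to 39 (sooner if shaken hard); leaning back stops them
- dome: bystander: glass dust cover with a knob, 110 mm across, 96 mm high, loose. Origin: centre of the underside
- loupe: bystander: black eye loupe, 38 mm across, 32 mm high, loose. Origin: centre of the underside
- holder: bystander: steel movement holder, 60 x 34 x 22 mm, a brass screw sticking out 14 mm at its +x end, loose. Origin: centre of the underside
- blank0: solid round brass bushing blank, 14 mm across, 9 mm high, 12 g, all ten alike; starts lying flat in the shaker, five to a lane. Origin: centre of one flat face
- blank1: solid round brass bushing blank, 14 mm across, 9 mm high, 12 g, all ten alike; starts lying flat in the shaker, five to a lane. Origin: centre of one flat face
- blank2: solid round brass bushing blank, 14 mm across, 9 mm high, 12 g, all ten alike; starts lying flat in the shaker, five to a lane. Origin: centre of one flat face
- blank3: solid round brass bushing blank, 14 mm across, 9 mm high, 12 g, all ten alike; starts lying flat in the shaker, five to a lane. Origin: centre of one flat face
- blank4: solid round brass bushing blank, 14 mm across, 9 mm high, 12 g, all ten alike; starts lying flat in the shaker, five to a lane. Origin: centre of one flat face
- blank5: solid round brass bushing blank, 14 mm across, 9 mm high, 12 g, all ten alike; starts lying flat in the shaker, five to a lane. Origin: centre of one flat face
- blank6: solid round brass bushing blank, 14 mm across, 9 mm high, 12 g, all ten alike; starts lying flat in the shaker, five to a lane. Origin: centre of one flat face
- blank7: solid round brass bushing blank, 14 mm across, 9 mm high, 12 g, all ten alike; starts lying flat in the shaker, five to a lane. Origin: centre of one flat face
- blank8: solid round brass bushing blank, 14 mm across, 9 mm high, 12 g, all ten alike; starts lying flat in the shaker, five to a lane. Origin: centre of one flat face
- blank9: solid round brass bushing blank, 14 mm across, 9 mm high, 12 g, all ten alike; starts lying flat in the shaker, five to a lane. Origin: centre of one flat face
Not all that is in view belongs to the job. Of the things that look like the tray, take the one that is farthest to the robot's right at the start.

How it is judged:
On the way, in this order (a step that is already met when the one before it is completed fails the run):
1. the shaker is lifted more than 50 mm, tipped by less than 0.3 rad (height (world z) of shaker above 0.05 m and angle between shaker's own z axis and vertical below 0.3 rad), for 0.2 s.
2. all ten blanks are out of the shaker and down, while the shaker is still held up (height (world z) of each of blank0, blank1, blank2, blank3, blank4, blank5, blank6, blank7, blank8, blank9 below 0.035 m and height (world z) of shaker above 0.03 m), for 0.2 s.
At the end, for the whole second after the job is handed in: All ten blanks at rest in the tray (none on its rim or outside), at least two in each of the three compartments; the shaker released and at rest, upright within 0.08 rad, standing on the cork plate with its origin within 30 mm of the plate's centre (not (x of any of blank0, blank1, blank2, blank3, blank4, blank5, blank6, blank7, blank8, blank9 in the frame of tray above 0.053 m) and not (x of any of blank0, blank1, blank2, blank3, blank4, blank5, blank6, blank7, blank8, blank9 in the frame of tray below -0.053 m) and not (y of any of blank0, blank1, blank2, blank3, blank4, blank5, blank6, blank7, blank8, blank9 in the frame of tray above 0.1105 m) and not (y of any of blank0, blank1, blank2, blank3, blank4, blank5, blank6, blank7, blank8, blank9 in the frame of tray below -0.1105 m) and not (z of any of blank0, blank1, blank2, blank3, blank4, blank5, blank6, blank7, blank8, blank9 in the frame of tray above 0.03 m) and ((y of blank0 in the frame of tray above 0.0368 m and y of any of blank1, blank2, blank3, blank4, blank5, blank6, blank7, blank8, blank9 in the frame of tray above 0.0368 m) or (y of blank1 in the frame of tray above 0.0368 m and y of any of blank2, blank3, blank4, blank5, blank6, blank7, blank8, blank9 in the frame of tray above 0.0368 m) or (y of blank2 in the frame of tray above 0.0368 m and y of any of blank3, blank4, blank5, blank6, blank7, blank8, blank9 in the frame of tray above 0.0368 m) or (y of blank3 in the frame of tray above 0.0368 m and y of any of blank4, blank5, blank6, blank7, blank8, blank9 in the frame of tray above 0.0368 m) or (y of blank4 in the frame of tray above 0.0368 m and y of any of blank5, blank6, blank7, blank8, blank9 in the frame of tray above 0.0368 m) or (y of blank5 in the frame of tray above 0.0368 m and y of any of blank6, blank7, blank8, blank9 in the frame of tray above 0.0368 m) or (y of blank6 in the frame of tray above 0.0368 m and y of any of blank7, blank8, blank9 in the frame of tray above 0.0368 m) or (y of blank7 in the frame of tray above 0.0368 m and y of any of blank8, blank9 in the frame of tray above 0.0368 m) or (y of blank8 in the frame of tray above 0.0368 m and y of blank9 in the frame of tray above 0.0368 m)) and ((y of blank0 in the frame of tray between -0.0368 and 0.0368 m and (y of blank1 in the frame of tray between -0.0368 and 0.0368 m or y of blank2 in the frame of tray between -0.0368 and 0.0368 m or y of blank3 in the frame of tray between -0.0368 and 0.0368 m or y of blank4 in the frame of tray between -0.0368 and 0.0368 m or y of blank5 in the frame of tray between -0.0368 and 0.0368 m or y of blank6 in the frame of tray between -0.0368 and 0.0368 m or y of blank7 in the frame of tray between -0.0368 and 0.0368 m or y of blank8 in the frame of tray between -0.0368 and 0.0368 m or y of blank9 in the frame of tray between -0.0368 and 0.0368 m)) or (y of blank1 in the frame of tray between -0.0368 and 0.0368 m and (y of blank2 in the frame of tray between -0.0368 and 0.0368 m or y of blank3 in the frame of tray between -0.0368 and 0.0368 m or y of blank4 in the frame of tray between -0.0368 and 0.0368 m or y of blank5 in the frame of tray between -0.0368 and 0.0368 m or y of blank6 in the frame of tray between -0.0368 and 0.0368 m or y of blank7 in the frame of tray between -0.0368 and 0.0368 m or y of blank8 in the frame of tray between -0.0368 and 0.0368 m or y of blank9 in the frame of tray between -0.0368 and 0.0368 m)) or (y of blank2 in the frame of tray between -0.0368 and 0.0368 m and (y of blank3 in the frame of tray between -0.0368 and 0.0368 m or y of blank4 in the frame of tray between -0.0368 and 0.0368 m or y of blank5 in the frame of tray between -0.0368 and 0.0368 m or y of blank6 in the frame of tray between -0.0368 and 0.0368 m or y of blank7 in the frame of tray between -0.0368 and 0.0368 m or y of blank8 in the frame of tray between -0.0368 and 0.0368 m or y of blank9 in the frame of tray between -0.0368 and 0.0368 m)) or (y of blank3 in the frame of tray between -0.0368 and 0.0368 m and (y of blank4 in the frame of tray between -0.0368 and 0.0368 m or y of blank5 in the frame of tray between -0.0368 and 0.0368 m or y of blank6 in the frame of tray between -0.0368 and 0.0368 m or y of blank7 in the frame of tray between -0.0368 and 0.0368 m or y of blank8 in the frame of tray between -0.0368 and 0.0368 m or y of blank9 in the frame of tray between -0.0368 and 0.0368 m)) or (y of blank4 in the frame of tray between -0.0368 and 0.0368 m and (y of blank5 in the frame of tray between -0.0368 and 0.0368 m or y of blank6 in the frame of tray between -0.0368 and 0.0368 m or y of blank7 in the frame of tray between -0.0368 and 0.0368 m or y of blank8 in the frame of tray between -0.0368 and 0.0368 m or y of blank9 in the frame of tray between -0.0368 and 0.0368 m)) or (y of blank5 in the frame of tray between -0.0368 and 0.0368 m and (y of blank6 in the frame of tray between -0.0368 and 0.0368 m or y of blank7 in the frame of tray between -0.0368 and 0.0368 m or y of blank8 in the frame of tray between -0.0368 and 0.0368 m or y of blank9 in the frame of tray between -0.0368 and 0.0368 m)) or (y of blank6 in the frame of tray between -0.0368 and 0.0368 m and (y of blank7 in the frame of tray between -0.0368 and 0.0368 m or y of blank8 in the frame of tray between -0.0368 and 0.0368 m or y of blank9 in the frame of tray between -0.0368 and 0.0368 m)) or (y of blank7 in the frame of tray between -0.0368 and 0.0368 m and (y of blank8 in the frame of tray between -0.0368 and 0.0368 m or y of blank9 in the frame of tray between -0.0368 and 0.0368 m)) or (y of blank8 in the frame of tray between -0.0368 and 0.0368 m and y of blank9 in the frame of tray between -0.0368 and 0.0368 m)) and ((y of blank0 in the frame of tray below -0.0368 m and y of any of blank1, blank2, blank3, blank4, blank5, blank6, blank7, blank8, blank9 in the frame of tray below -0.0368 m) or (y of blank1 in the frame of tray below -0.0368 m and y of any of blank2, blank3, blank4, blank5, blank6, blank7, blank8, blank9 in the frame of tray below -0.0368 m) or (y of blank2 in the frame of tray below -0.0368 m and y of any of blank3, blank4, blank5, blank6, blank7, blank8, blank9 in the frame of tray below -0.0368 m) or (y of blank3 in the frame of tray below -0.0368 m and y of any of blank4, blank5, blank6, blank7, blank8, blank9 in the frame of tray below -0.0368 m) or (y of blank4 in the frame of tray below -0.0368 m and y of any of blank5, blank6, blank7, blank8, blank9 in the frame of tray below -0.0368 m) or (y of blank5 in the frame of tray below -0.0368 m and y of any of blank6, blank7, blank8, blank9 in the frame of tray below -0.0368 m) or (y of blank6 in the frame of tray below -0.0368 m and y of any of blank7, blank8, blank9 in the frame of tray below -0.0368 m) or (y of blank7 in the frame of tray below -0.0368 m and y of any of blank8, blank9 in the frame of tray below -0.0368 m) or (y of blank8 in the frame of tray below -0.0368 m and y of blank9 in the frame of tray below -0.0368 m)) and linear speed of each of blank0, blank1, blank2, blank3, blank4, blank5, blank6, blank7, blank8, blank9, shaker below 0.03 m/s and horizontal distance between shaker and rest below 0.03 m and angle between shaker's own z axis and vertical below 0.08 rad and z of shaker in the frame of rest below 0.012 m); the robot touches nothing.
It fails at once if a blank moves faster than 1.7 m/s (a fall of about 15 cm) (linear speed of any of blank0, blank1, blank2, blank3, blank4, blank5, blank6, blank7, blank8, blank9 above 1.7 m/s).
It fails at once if the fingers touch a blank (contact force between the fingers and blank0 above 0.3 N or contact force between the fingers and blank1 above 0.3 N or contact force between the fingers and blank2 above 0.3 N or contact force between the fingers and blank3 above 0.3 N or contact force between the fingers and blank4 above 0.3 N or contact force between the fingers and blank5 above 0.3 N or contact force between the fingers and blank6 above 0.3 N or contact force between the fingers and blank7 above 0.3 N or contact force between the fingers and blank8 above 0.3 N or contact force between the fingers and blank9 above 0.3 N).
It fails at once if a bystander is moved by more than 30 mm or toppled (distance of any of dome, loupe, holder from where it was at the start of the episode above 0.03 m or angle between any of dome, loupe, holder's own z axis and vertical above 0.5 rad).
It also fails if it takes over 69 s, if anything falls off the work surface, if the arm or the gripper's body presses on something with over 40 N, if the wrist force passes 120 N, or if a joint passes its speed limit or range.

## Robot

A 6-joint arm with a two-finger parallel gripper is mounted at the origin on the work surface. World frame = base frame: x ahead of the robot, y to its left, z up, the work surface at z = 0. Lengths are in m, angles in rad, forces in N, time in s.
With the tool pointing down it reaches from about 0.225 to 0.875 m from the base axis. Payload 3.4 kg.
Tool frame: the origin (TCP) lies midway between the tips of the shut fingers; the grasp point (between the pads) lies 19 mm behind it; z points along the fingers, y is the line along which they close (so a half turn about z gives the same grasp; the last joint's range is limited). The gripper opens to 85 mm and grips with 20 to 120 N. Pads are 22 mm wide; open, the fingers measure 114 mm over their backs; the gripper's body (76 mm by 85 mm) begins 54 mm behind the grasp point. The pads swing forward as they close: fully open they stand 13 mm farther back than shut.
Start: joints at [1.077, 0.276, 1.505, -0, 1.361, -0.121], TCP at [0.209, 0.536, 0.231] pointing down, gripper open.
Joint ranges: [-2.89, 2.89], [-0.75, 2.08], [0.22, 2.7], [-1.18, 4.32], [0.11, 2.71], [-2.7, 2.7]. Speed limits (rad/s): [2.57, 2.57, 3.14, 3.14, 3.14, 3.14].

## Interface

Orientations are given as a unit quaternion [w, x, y, z].
In Python, from rig import * gives the robot as it stands.
- The arm moves only by the tool apply_moves, never from a script. Its argument "steps" is one flat list of numbers, 4 for each row, row after row: the shift along the world's x, y, z in cm, then the turn about the world's z in degrees. A call has 1 to 8 rows; each row is the pose to reach, as a shift and turn from the pose commanded when the call began; what a row does not reach only later rows make up. A row lasts 1/12 s, in which the tool goes at most 41.7 mm and 7.16 degrees, less where a joint would pass 70% of its speed; a pose out of reach is approached as far as the arm can. A call with a gripper value outside its range is refused whole. "jaw" is the closure in counts, from 0 (fully open) to 255 (shut), set as the call begins (left out, the last holds). The fingers move at their own pace and stop on an object; "newtons" is the grip in N (left out, the last holds). Time passes only in rows, so rows that repeat a pose let the fingers close. It gives the time, the measured TCP pose, the force, the opening and the grip force at its end, in the units of the state.
- get_state(): the state, without advancing time (a new reading comes with each control period).
- get_image(name): name is "side" or "top"; returns the picture (420x560x3 uint8, red, green, blue); there is no depth.
- calibration(name): a dict with "fx", "fy", "cx", "cy" (pixels), "xyz" and "rotation" of the camera in the world. Camera axes: x right, y up, looking along -z (the intrinsics and any distortion apply to the point x, -y, -z); pixel columns grow to the right and rows downward; lengths in m; the calibration is good to about 2 mm. A picture is of the moment at which its call begins. calibration takes no time and is no camera call.
- sign_off(): hands the job in; it is judged then, once.
The state is a dict: "clock": time; "qpos": joint angles; "qd": joint speeds; "effort": joint torques, N m; "position": TCP position; "ee_rot": TCP orientation; "contact_force": force on the tool from outside, world axes, zero at the start; "moment": the same for the moment, N m; "width": finger opening in m; "gripper_force": force on a finger pad.
Only numpy, scipy, OpenCV 4.12 (cv2) and the standard library are available. Lean on these libraries where they do the work, as an engineer would, in place of code of your own. Each camera call takes 0.05 s, during which the arm holds its last target. There are 200 camera calls.

## Working session

There is one attempt and no reset: what is moved stays moved. The work goes in short steps, Python scripts to look and compute and a tool call to move; the robot and the scene stay as the last step left them, time stands still between calls to the robot, and variables do not carry over. Pictures are saved under pics/ and viewed, at most 10 in all, crops included, and the job is handed in when it is done.

Besides the shell and the picture viewer there is one more tool, called after ">>>" as name(argument=value, ...), one argument or row to a line, values as JSON. apply_moves: Moves the arm, as the interface text tells. Its arguments: {"type":"object","properties":{"steps":{"type":"array","items":{"type":"number"}},"jaw":{"type":"number"},"newtons":{"type":"number"}},"required":["steps"]}

```bash
ls; mkdir -p pics
python3 - <<'E'
from rig import *
import cv2,numpy as np
print(get_state())
for n in("side","top"):
    im=get_image(n); cv2.imwrite(f"pics/{n}0.png",im[:,:,::-1]); print(n,calibration(n))
E
```

```text
pics
{'clock': 0.0, 'qpos': array([ 1.07699347e+00,  2.76626022e-01,  1.50612909e+00,  1.82905753e-06,
        1.36071862e+00, -1.20983880e-01]), 'qd': array([-4.91184231e-05, -2.51601720e-04,  1.36649953e-03, -1.05942137e-03,
       -4.88011924e-04, -7.82744105e-04]), 'effort': array([-2.88664320e-03, -4.16776192e+01, -2.45808059e+01, -3.94244071e-04,
        1.12857428e-02, -2.05901536e-06]), 'position': array([0.20918178, 0.5350311 , 0.23042364]), 'ee_rot': array([-2.85435495e-04,  1.85331895e-01,  9.82675534e-01, -8.96179165e-04]), 'contact_force': array([0.09848384, 0.02560651, 1.14258013]), 'moment': array([0.03224654, 0.0331312 , 0.01111345]), 'gripper_force': 0.0, 'width': 0.08520099878126185}
side {'fx': 401.91438501249775, 'fy': 401.91438501249775, 'cx': 274.7047184741621, 'cy': 206.11744507678856, 'xyz': array([-0.06416949, -0.53949571,  0.61486274]), 'rotation': array([ 0.81668442,  0.42931187, -0.18556864, -0.33805645])}
top {'fx': 407.7881895242433, 'fy': 407.7881895242433, 'cx': 281.4990386494724, 'cy': 209.95468204237966, 'xyz': array([0.38323022, 0.02522257, 0.87056969]), 'rotation': array([-0.69751135, -0.05131805,  0.04313841,  0.71343076])}
```

View pics/top0.png

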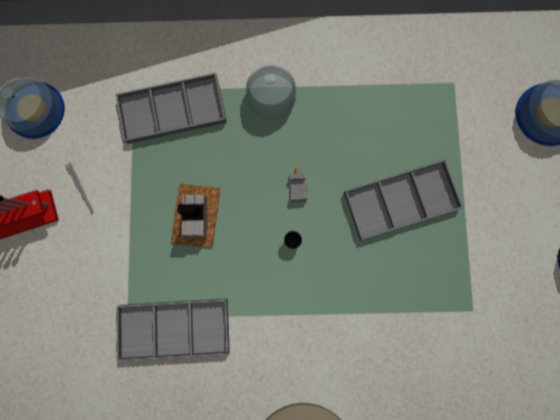

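View pics/side0.png

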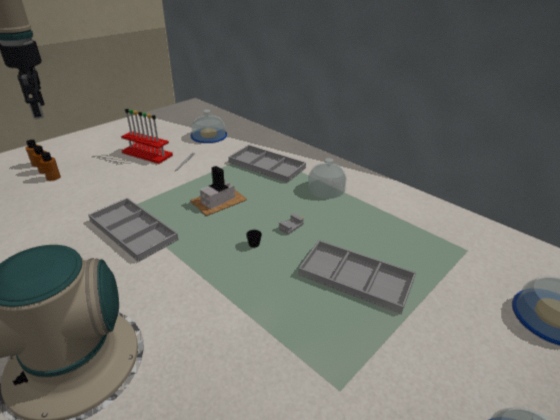

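```bash
cat > h.py <<'E'
from rig import *
import cv2,numpy as np
from scipy.spatial.transform import Rotation as R
def cal(n):
    c=calibration(n); q=c["rotation"]; return c,R.from_quat([q[1],q[2],q[3],q[0]]).as_matrix()
def ray(n,u,v):
    c,M=cal(n); d=M@np.array([(u-c["cx"])/c["fx"],-(v-c["cy"])/c["fy"],-1]); return np.array(c["xyz"]),d
def onz(n,u,v,z):
    o,d=ray(n,u,v); return o+d*(z-o[2])/d[2]
def proj(n,p):
    c,M=cal(n); x,y,z=M.T@(np.array(p)-c["xyz"]); return c["cx"]-c["fx"]*x/z, c["cy"]+c["fy"]*y/z
def rect(mask,roi):
    x0,y0,x1,y1=roi; m=np.zeros_like(mask); m[y0:y1,x0:x1]=mask[y0:y1,x0:x1]
    cs,_=cv2.findContours(m,cv2.RETR_EXTERNAL,cv2.CHAIN_APPROX_NONE); c=max(cs,key=cv2.contourArea)
    return cv2.minAreaRect(c),cv2.boxPoints(cv2.minAreaRect(c))
E
python3 - <<'E'
from h import *
im=cv2.imread("pics/top0.png"); hsv=cv2.cvtColor(im,cv2.COLOR_BGR2HSV)
s=cv2.imread("pics/side0.png")
a=cv2.resize(im[170:260,150:240],(400,400),interpolation=cv2.INTER_CUBIC); b=cv2.resize(s[155:220,180:255],(400,347),interpolation=cv2.INTER_CUBIC)
b=cv2.copyMakeBorder(b,0,53,0,0,cv2.BORDER_CONSTANT); cv2.imwrite("pics/crop1.png",np.hstack([a,b]))
gray=((hsv[...,1]<40)).astype(np.uint8)*255
r,bx=rect(gray,(335,150,470,250)); print(r); P=np.array([onz("top",*p,0.022) for p in bx]); print(P.round(4)); print([np.linalg.norm(P[i]-P[i-1]).round(4) for i in range(4)], P.mean(0))
cork=((hsv[...,0]<20)&(hsv[...,1]>90)).astype(np.uint8)*255
r,bx=rect(cork,(160,170,235,260)); print(r); P=np.array([onz("top",*p,0.006) for p in bx]); print(P.round(4)); print([np.linalg.norm(P[i]-P[i-1]).round(4) for i in range(4)], P.mean(0))
blk=((hsv[...,2]<35)).astype(np.uint8)*255
r,bx=rect(blk,(170,195,215,230)); print(r); P=np.array([onz("top",*p,0.104) for p in bx]); print(P.round(4),P.mean(0))
E
```

```text
((406.0, 199.5), (99.0, 126.0), 90.0)
[[ 0.6237 -0.1004  0.022 ]
 [ 0.6169 -0.3681  0.022 ]
 [ 0.4072 -0.3508  0.022 ]
 [ 0.413  -0.0916  0.022 ]]
[np.float64(0.2109), np.float64(0.2677), np.float64(0.2103), np.float64(0.2592)] [ 0.51518397 -0.22772757  0.022     ]
((195.0698699951172, 215.47596740722656), (41.49940490722656, 60.66313934326172), 7.594642639160156)
[[0.4348 0.2712 0.006 ]
 [0.5645 0.2557 0.006 ]
 [0.5502 0.1665 0.006 ]
 [0.4212 0.1837 0.006 ]]
[np.float64(0.0886), np.float64(0.1306), np.float64(0.0904), np.float64(0.1302)] [0.49266845 0.21927652 0.006     ]
((190.5, 212.0), (14.0, 25.0), 90.0)
[[0.5006 0.23   0.104 ]
 [0.4994 0.1823 0.104 ]
 [0.4726 0.1822 0.104 ]
 [0.4737 0.2297 0.104 ]] [0.48658513 0.20605438 0.104     ]
```

View pics/crop1.png

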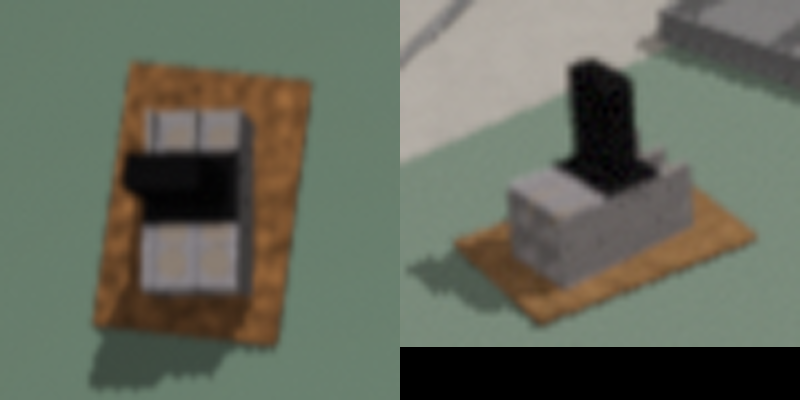

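Run:
```python
from h import *
im=cv2.imread("pics/top0.png"); s=cv2.imread("pics/side0.png")
a=cv2.resize(im[188:242,170:215],(400,480),interpolation=cv2.INTER_CUBIC); b=cv2.resize(s[176:212,197:237],(400,360),interpolation=cv2.INTER_CUBIC)
b=cv2.copyMakeBorder(b,0,120,0,0,cv2.BORDER_CONSTANT); o=np.hstack([a,b]).astype(float)
cv2.imwrite("pics/crop2.png",np.clip((o-60)*1.6,0,255).astype(np.uint8))
hsv=cv2.cvtColor(im,cv2.COLOR_BGR2HSV)
# tray: non-green inside mat
g=((hsv[...,0]>55)&(hsv[...,0]<95)&(hsv[...,1]>35)).astype(np.uint8)*255
m=cv2.morphologyEx(255-g,cv2.MORPH_OPEN,np.ones((3,3),np.uint8))
r,bx=rect(m,(338,155,466,247)); print(r); P=np.array([onz("top",*p,0.022) for p in bx]); print(P.round(4)); print([np.linalg.norm(P[i]-P[i-1]).round(4) for i in range(4)], P.mean(0))
cs,_=cv2.findContours(m[155:247,338:466],cv2.RETR_EXTERNAL,2);print(sorted(cv2.contourArea(c) for c in cs)[-3:])
```

```text
((407.9493103027344, 197.7652587890625), (68.97039794921875, 125.62680053710938), 81.38435363769531)
[[ 0.5734 -0.0934  0.022 ]
 [ 0.6078 -0.3586  0.022 ]
 [ 0.4618 -0.3681  0.022 ]
 [ 0.4286 -0.1089  0.022 ]]
[np.float64(0.1457), np.float64(0.2674), np.float64(0.1463), np.float64(0.2614)] [ 0.5178986  -0.23226609  0.022     ]
[5845.0]
```

View pics/crop2.png

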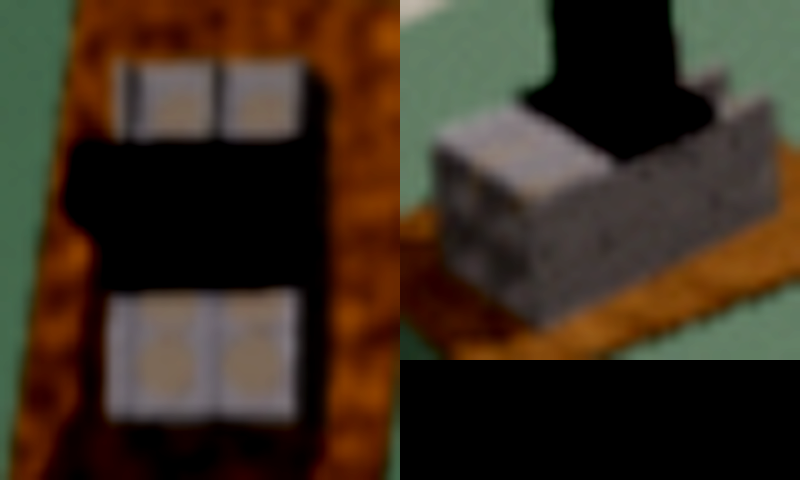

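Run:
```python
from h import *
for (u,v),(ut,vt) in (((211,208.5),(211,196)),((235,197),(234.5,186))):
    p=onz("side",u,v,.006); print(p.round(4),[ (h,[round(float(t),1) for t in proj("side",p+[0,0,h])]) for h in (.03,.036,.04,.044)],vt)
im=cv2.imread("pics/top0.png"); a=cv2.resize(im[155:247,338:466],None,fx=6,fy=6,interpolation=cv2.INTER_CUBIC).astype(float)
cv2.imwrite("pics/crop3.png",np.clip(a*1.5,0,255).astype(np.uint8))
```

```text
[0.4487 0.1941 0.006 ] [(0.03, [210.1, 199.1]), (0.036, [209.9, 197.1]), (0.04, [209.8, 195.9]), (0.044, [209.7, 194.6])] 196
[0.5311 0.1924 0.006 ] [(0.03, [234.5, 187.8]), (0.036, [234.4, 185.9]), (0.04, [234.4, 184.7]), (0.044, [234.3, 183.4])] 186
```

View pics/crop3.png

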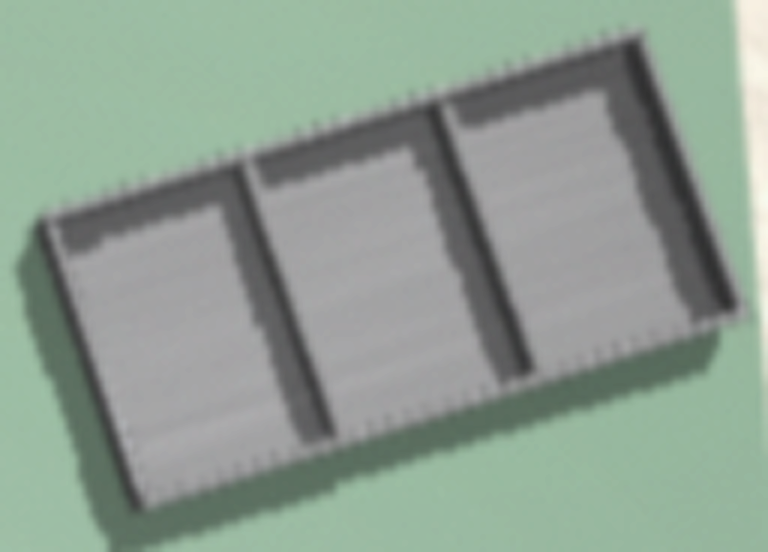

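Run:
```python
from h import *
P=np.array([onz("top",338+(x-2.5)/6,155+(y-2.5)/6,.022) for x,y in((42,217),(640,33),(742,315),(135,512))])
print(P.round(4),P.mean(0)); print([np.linalg.norm(P[i]-P[i-1]).round(4) for i in range(4)])
d=(P[0]-P[1])+(P[3]-P[2]); print("tray yaw(y axis)",np.degrees(np.arctan2(d[1],d[0]))-90)
q=lambda x,y,z:onz("top",170+(x-4)/8.89,188+(y-4)/8.89,z)
print("handle top",q(72,140,.104),q(72,230,.104))
for z in(.05,.042): print([q(x,y,z).round(4) for x,y in((105,420),(298,418),(112,60),(303,60))])
# handle top center from side: black blob
im=cv2.imread("pics/side0.png");m=(im.max(2)<40).astype(np.uint8)*255
v,u=np.nonzero(m[160:200,205:230]); print(u.min()+205,u.max()+205,v.min()+160)
vv=v.min()+160
for r in range(vv,vv+10,2): 
    c=np.nonzero(m[r,205:230])[0]; print(r,c.min()+205,c.max()+205)
for x in(.486,.494): 
  for dx,dy in((-9,-17),(9,-17),(9,17),(-9,17)): print(x,[np.round(proj(n,(x+dx/1e3,.213+dy/1e3,.104)),1) for n in("top","side")])
```

```text
[[ 0.5352 -0.1001  0.022 ]
 [ 0.5962 -0.314   0.022 ]
 [ 0.4947 -0.3419  0.022 ]
 [ 0.431  -0.1278  0.022 ]] [ 0.51425864 -0.22093884  0.022     ]
[np.float64(0.1079), np.float64(0.2225), np.float64(0.1052), np.float64(0.2234)]
tray yaw(y axis) 16.24794566671646
handle top [0.50387267 0.23076031 0.104     ] [0.4844     0.23052041 0.104     ]
[array([0.4478, 0.2369, 0.05  ]), array([0.4473, 0.193 , 0.05  ]), array([0.5308, 0.2362, 0.05  ]), array([0.5297, 0.1921, 0.05  ])]
[array([0.4484, 0.239 , 0.042 ]), array([0.4479, 0.1946, 0.042 ]), array([0.5322, 0.2383, 0.042 ]), array([0.5312, 0.1938, 0.042 ])]
211 227 167
167 214 216
169 212 221
171 213 222
173 213 222
175 213 222
0.486 [array([195.7, 216.9]), array([216.4, 172.4])]
0.486 [array([195.8, 207.5]), array([221.9, 170. ])]
0.486 [array([178. , 207.9]), array([213.7, 165.5])]
0.486 [array([177.9, 217.3]), array([208.3, 167.8])]
0.494 [array([195.8, 212.7]), array([218.9, 171.3])]
0.494 [array([195.8, 203.3]), array([224.3, 169. ])]
0.494 [array([178. , 203.7]), array([216.1, 164.5])]
0.494 [array([177.9, 213.1]), array([210.7, 166.8])]
```

Candidates for the tray are at top-view pixels (170,108), (172,330) and (402,200). The last is farthest right (−y), and the crop shows it clearly with three compartments. The shaker is at (194,215), with its mouth towards the robot (−x).

>>> apply_moves(
  steps=[28.5, -32.1, -3, 21.4, 28.5, -32.1, -3, 21.4, 28.5, -32.1, -3, 21.4, 28.5, -32.1, -3, 21.4, 28.5, -32.1, -3, 21.4, 28.5, -32.1, -3, 21.4, 28.5, -32.1, -3, 21.4, 28.5, -32.1, -3, 21.4],
  jaw=0,
  newtons=60,
)

```text
clock: 0.77
position: [0.4247, 0.2922, 0.2084]
ee_rot: [-0.0, -0.0, 1.0, -0.0]
contact_force: [0.6, 0.6, 0.0]
width: 0.0854
gripper_force: 0.0
```

>>> apply_moves(
  steps=[6.9, -7.8, -0.8, 0, 6.9, -7.8, -0.8, 0, 6.9, -7.8, -0.8, 0, 6.9, -7.8, -0.8, 0, 6.9, -7.8, -0.8, 0, 6.9, -7.8, -0.8, 0],
)

```text
clock: 1.27
position: [0.4922, 0.2164, 0.2004]
ee_rot: [-0.001, -0.0, 1.0, 0.0]
contact_force: [-0.4, 0.4, 0.4]
width: 0.0858
gripper_force: 0.0
```

>>> apply_moves(
  steps=[0, 0, -4, 0, 0, 0, -8, 0, 0, 0, -11, 0, 0, 0, -13, 0, 0, 0, -14.2, 0, 0, 0, -14.2, 0, 0, 0, -14.2, 0],
)

```text
clock: 1.85
position: [0.4918, 0.2172, 0.0586]
ee_rot: [-0.001, -0.001, 1.0, 0.0]
contact_force: [1.0, -0.6, 0.0]
width: 0.0853
gripper_force: 0.0
```

Run:
```python
from h import *
s=get_state();print(s["position"],s["ee_rot"],s["contact_force"])
a=get_image("top")[165:265,140:240];b=get_image("side")[140:220,170:260]
o=np.hstack([cv2.resize(a,(400,400),interpolation=2),cv2.copyMakeBorder(cv2.resize(b,(400,356),interpolation=2),0,44,0,0,0)])
cv2.imwrite("pics/g1.png",np.clip(o[:,:,::-1]*1.3,0,255))
```

```text
[0.49182177 0.2171962  0.05861037] [-6.81112088e-04 -1.36236083e-03  9.99998840e-01  3.23772987e-06] [ 1.03341673 -0.59934869  0.03059486][ WARN:0@0.789] global loadsave.cpp:1063 imwrite_ Unsupported depth image for selected encoder is fallbacked to CV_8U.
```

View pics/g1.png

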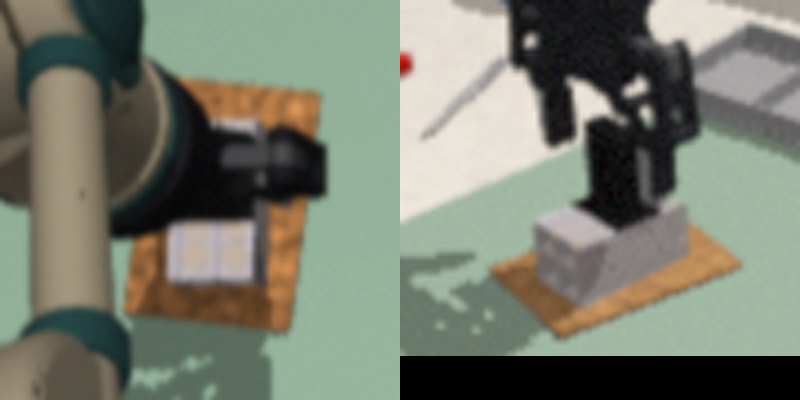

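The fingers straddle the handle. The offset is about 2–3 mm, so I nudge the tool and close.

>>> apply_moves(
  steps=[0.2, -0.3, 0, 0, 0.2, -0.3, 0, 0],
)

```text
clock: 2.12
position: [0.4961, 0.2132, 0.0601]
ee_rot: [0.001, -0.001, 1.0, 0.0]
contact_force: [0.4, -0.2, -0.5]
width: 0.0853
gripper_force: 0.0
```

>>> apply_moves(
  steps=[0, 0, 0, 0, 0, 0, 0, 0, 0, 0, 0, 0, 0, 0, 0, 0, 0, 0, 0, 0, 0, 0, 0, 0, 0, 0, 0, 0, 0, 0, 0, 0],
  jaw=255,
  newtons=60,
)

```text
clock: 2.78
position: [0.4951, 0.2131, 0.059]
ee_rot: [0.0, -0.0, 1.0, 0.0]
contact_force: [0.2, 1.1, 2.6]
width: 0.0336
gripper_force: 59.7
```

>>> apply_moves(
  steps=[0, 0, 0.5, 0, 0, 0, 1.5, 0, 0, 0, 3, 0, 0, 0, 4.5, 0, 0, 0, 6, 0, 0, 0, 7, 0, 0, 0, 7.5, 0, 0, 0, 7.5, 0],
)

```text
clock: 3.45
position: [0.4956, 0.2132, 0.135]
ee_rot: [0.001, -0.0, 1.0, 0.0]
contact_force: [-0.5, 0.1, -3.7]
width: 0.0328
gripper_force: 60.0
```

>>> apply_moves(
  steps=[0, 0, 0, 0, 0, 0, 0, 0, 0, 0, 0, 0, 0, 0, 0, 0],
)

```text
clock: 3.78
position: [0.4945, 0.2129, 0.1329]
ee_rot: [-0.001, -0.0, 1.0, -0.0]
contact_force: [0.7, 0.6, -2.8]
width: 0.0333
gripper_force: 60.0
```

>>> apply_moves(
  steps=[0, 0, 1.5, 0, 0, -0.5, 3.5, 0, 0, -1.5, 5.5, 0, 0.5, -3.5, 7, 0, 1, -6, 7.5, 2, 2, -8.5, 7.5, 4, 3, -11, 7.5, 6, 4, -13.5, 7.5, 8],
)

```text
clock: 4.45
position: [0.535, 0.077, 0.2086]
ee_rot: [-0.0, -0.071, 0.997, 0.0]
contact_force: [0.7, 0.4, -4.1]
width: 0.0334
gripper_force: 60.5
```

>>> apply_moves(
  steps=[1, -2.5, 0, 2, 2, -5, 0, 4, 3, -8, 0, 6, 4, -11, 0, 8, 4.8, -13.5, 0, 8.2, 5.6, -16, 0, 8.2, 6.2, -18.5, 0, 8.2, 6.5, -19.5, 0, 8.2],
)

```text
clock: 5.12
position: [0.6007, -0.1207, 0.2079]
ee_rot: [-0.0, -0.14, 0.99, -0.001]
contact_force: [1.1, -0.7, -3.4]
width: 0.0332
gripper_force: 60.4
```

>>> apply_moves(
  steps=[0, -0.2, 0, 0, 0, -0.2, 0, 0, 0, -0.2, -2, 0, 0, -0.2, -4, 0, 0, -0.2, -6, 0, 0, -0.2, -7, 0, 0, -0.2, -7, 0, 0, -0.2, -7, 0],
)

```text
clock: 5.78
position: [0.5998, -0.1177, 0.1387]
ee_rot: [-0.0, -0.142, 0.99, 0.0]
contact_force: [0.8, -1.1, -2.3]
width: 0.0332
gripper_force: 60.3
```

Run:
```python
from h import *
s=get_state();print(s["position"],s["ee_rot"],s["contact_force"])
cv2.imwrite("pics/t1.png",get_image("top")[:,:,::-1]);cv2.imwrite("pics/s1.png",get_image("side")[:,:,::-1])
a=cv2.imread("pics/t1.png")[80:280,310:510];b=cv2.imread("pics/s1.png")[130:330,270:470]
cv2.imwrite("pics/v1.png",np.hstack([cv2.resize(x,(400,400),interpolation=2) for x in(a,b)]))
```

```text
[ 0.59975686 -0.11773408  0.13874344] [-3.71935902e-04 -1.41825608e-01  9.89891477e-01  4.72038147e-04] [ 0.82262164 -1.07383904 -2.25723165]
```

View pics/v1.png

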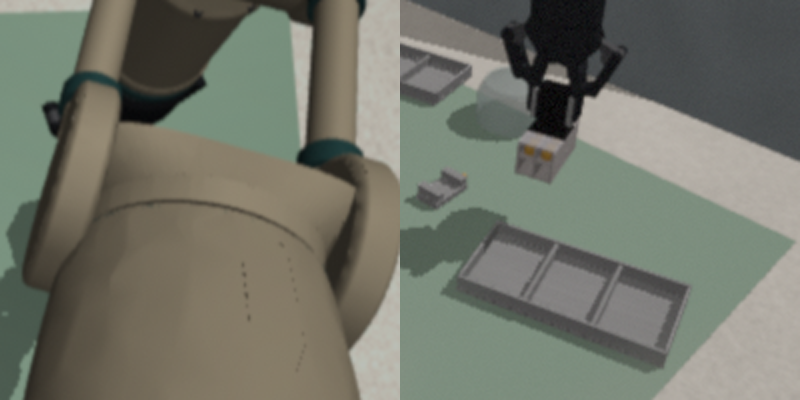

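>>> apply_moves(
  steps=[0, 0, -1, 0, 0, 0, -2.5, 0, 0, 0, -4, 0, 0, 0, -5.5, 0, 0, 0, -6.5, 0, 0, 0, -7, 0, 0, 0, -7, 0, 0, 0, -7, 0],
  newtons=30,
)

```text
clock: 6.55
position: [0.6004, -0.1191, 0.0691]
ee_rot: [0.0, -0.141, 0.99, -0.0]
contact_force: [1.0, 0.3, -2.0]
width: 0.0332
gripper_force: 60.6
```

>>> apply_moves(
  steps=[-0.4, -0.1, 0, 0, -0.8, -0.25, 0, 0, -0.8, -0.25, 0, 0, -0.8, -0.25, 0, 0],
)

```text
clock: 6.88
position: [0.5925, -0.1217, 0.0697]
ee_rot: [0.001, -0.141, 0.99, -0.0]
contact_force: [1.7, 0.8, -2.7]
width: 0.033
gripper_force: 60.5
```

>>> apply_moves(
  steps=[-0.4, -0.1, 0.1, 0, -0.8, -0.25, 0.3, 0, -0.8, -0.25, 0.4, 0, -0.8, -0.25, 0.4, 0],
)

```text
clock: 7.22
position: [0.5867, -0.1238, 0.074]
ee_rot: [0.003, -0.141, 0.99, -0.0]
contact_force: [4.4, 2.5, -3.2]
width: 0.0334
gripper_force: 60.4
```

>>> apply_moves(
  steps=[-0.2, -0.05, 0.1, 0, -0.4, -0.1, 0.2, 0, -0.4, -0.1, 0.2, 0, -0.4, -0.1, 0.2, 0],
  jaw=255,
  newtons=25,
)

```text
clock: 7.55
position: [0.5835, -0.1247, 0.0761]
ee_rot: [0.004, -0.141, 0.99, -0.0]
contact_force: [6.5, 3.1, -3.7]
width: 0.0335
gripper_force: 60.5
```

>>> apply_moves(
  steps=[0, 0, 0, 0, 0, 0, 0, 0],
)

```text
clock: 7.72
position: [0.5836, -0.1247, 0.0761]
ee_rot: [0.004, -0.141, 0.99, -0.0]
contact_force: [6.4, 2.3, -2.5]
width: 0.0333
gripper_force: 60.5
```

Run:
```python
from h import *
s=get_state();print(s["position"],s["ee_rot"],s["contact_force"],s["gripper_force"])
cv2.imwrite("pics/s2.png",get_image("side")[:,:,::-1])
b=cv2.imread("pics/s2.png")[150:300,290:450]
cv2.imwrite("pics/v2.png",cv2.resize(b,(640,600),interpolation=2))
```

```text
[ 0.58356454 -0.12473667  0.07610944] [ 4.07087847e-03 -1.40696500e-01  9.90044299e-01 -4.57356689e-04] [ 6.41626854  2.31990167 -2.52795043] 60.503050088882446
```

View pics/v2.png

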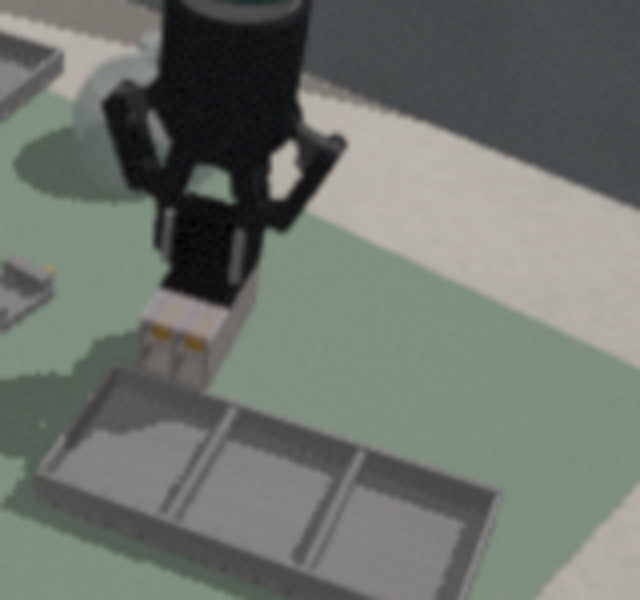

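>>> apply_moves(
  steps=[-0.4, -0.1, 0.1, 0, -0.8, -0.2, 0.3, 0, -0.8, -0.2, 0.3, 0],
  jaw=254,
  newtons=25,
)

```text
clock: 8.02
position: [0.5754, -0.127, 0.0795]
ee_rot: [0.004, -0.141, 0.99, -0.001]
contact_force: [5.5, 1.5, -2.7]
width: 0.0332
gripper_force: 60.9
```

>>> apply_moves(
  steps=[-0.2, -0.1, 0.1, 0, -0.5, -0.15, 0.1, 0, -0.5, -0.15, 0.1, 0],
)

```text
clock: 8.27
position: [0.5712, -0.1285, 0.0808]
ee_rot: [0.005, -0.141, 0.99, -0.001]
contact_force: [6.1, 2.6, -1.3]
width: 0.0334
gripper_force: 61.3
```

```bash
cat >> h.py <<'E'
T0=np.array([.514,-.221,0]);TX=np.array([.960,.280,0]);TY=np.array([-.280,.960,0])
def poly(y0,y1,x0=-.051,x1=.051,z=.010): return np.array([proj("side",T0+TX*x+TY*y+[0,0,z]) for x,y in((x0,y0),(x1,y0),(x1,y1),(x0,y1))],np.float32)
def look(name):
    im=get_image("side")[:,:,::-1].copy(); cv2.imwrite(f"pics/{name}.png",im); hsv=cv2.cvtColor(im,cv2.COLOR_BGR2HSV)
    m=((hsv[...,0]>10)&(hsv[...,0]<32)&(hsv[...,1]>85)&(hsv[...,2]>60)).astype(np.uint8)
    n,l,st,c=cv2.connectedComponentsWithStats(m[130:330,290:470])
    for i in range(1,n):
        if st[i,4]<4: continue
        u,v=c[i][0]+290,c[i][1]+130; p=onz("side",u,v,.009)-T0
        print("brass px",round(u,1),round(v,1),"area",st[i,4],"tray xy mm",(1e3*np.array([p@TX,p@TY])).round())
    s=get_state(); p=s["position"]-T0
    print("t %.2f"%s["clock"],"tcp",s["position"].round(4),"tray",(1e3*np.array([p@TX,p@TY])).round(1),"rot",s["ee_rot"].round(4),"F",s["contact_force"].round(1),s["gripper_force"].round(1))
E
python3 -c "
from h import *
look('s3')"
```

```text
brass px 329.4 234.1 area 9 tray xy mm [102.  99.]
brass px 337.3 236.6 area 7 tray xy mm [102.  78.]Traceback (most recent call last):
  File "<string>", line 3, in <module>
    look('s3')
    ~~~~^^^^^^
  File "h.py", line 27, in look
    print("t %.2f"%s["clock"],"tcp",s["position"].round(4),"tray",(1e3*np.array([p@TX,p@TY])).round(1),"rot",s["ee_rot"].round(4),"F",s["contact_force"].round(1),s["gripper_force"].round(1))
                                                                                                                                                                  ^^^^^^^^^^^^^^^^^^^^^^^^
AttributeError: 'float' object has no attribute 'round'
```

>>> apply_moves(
  steps=[-0.2, -0.05, 0.1, 0, -0.4, -0.1, 0.15, 0, -0.4, -0.1, 0.15, 0, -0.4, -0.1, 0.15, 0],
)

```text
clock: 8.65
position: [0.5674, -0.1296, 0.0822]
ee_rot: [0.005, -0.141, 0.99, -0.001]
contact_force: [6.9, 2.0, -2.5]
width: 0.0333
gripper_force: 61.1
```

```bash
sed -i 's/s\["gripper_force"\].round(1)/s["gripper_force"]/' h.py; python3 -c "
from h import *
look('s4')"
```

```text
brass px 329.5 234.5 area 6 tray xy mm [100.  98.]
brass px 337.6 237.1 area 7 tray xy mm [100.  77.]
t 8.70 tcp [ 0.5674 -0.1296  0.0822] tray [76.8 72.8] rot [ 0.005  -0.1407  0.99   -0.001 ] F [ 6.4  1.7 -1.6] 61.10534191131592
```

>>> apply_moves(
  steps=[-0.2, -0.05, 0.05, 0, -0.4, -0.1, 0.1, 0, -0.4, -0.1, 0.1, 0, -0.4, -0.1, 0.1, 0],
)

```text
clock: 9.03
position: [0.5635, -0.1307, 0.0832]
ee_rot: [0.005, -0.141, 0.99, -0.001]
contact_force: [5.9, 2.1, -1.6]
width: 0.0336
gripper_force: 61.0
```

```bash
python3 -c "
from h import *
look('s5')"
```

```text
brass px 328.8 234.8 area 4 tray xy mm [99. 99.]
brass px 337.0 237.5 area 4 tray xy mm [98. 78.]
t 9.08 tcp [ 0.5635 -0.1306  0.0832] tray [72.8 72.9] rot [ 0.0051 -0.1406  0.99   -0.001 ] F [ 6.7  2.  -2. ] 60.96877455711365
```

>>> apply_moves(
  steps=[-0.2, -0.05, 0.05, 0, -0.3, -0.1, 0.1, 0, -0.3, -0.1, 0.1, 0, -0.3, -0.1, 0.1, 0],
)

```text
clock: 9.42
position: [0.5608, -0.1316, 0.0843]
ee_rot: [0.005, -0.141, 0.99, -0.001]
contact_force: [8.0, 2.4, -1.8]
width: 0.0334
gripper_force: 60.9
```

```bash
python3 -c "
from h import *
look('s6')"
```

```text
brass px 328.3 235.5 area 14 tray xy mm [95. 99.]
brass px 336.6 238.2 area 12 tray xy mm [96. 78.]
t 9.47 tcp [ 0.5608 -0.1315  0.0843] tray [70.  72.8] rot [ 0.0054 -0.1406  0.9901 -0.001 ] F [ 6.4  2.2 -0.8] 60.88304400444031
```

>>> apply_moves(
  steps=[0, 0, 0, 0, 0, 0, 0, 0, 0, 0, 0, 0],
)

```text
clock: 9.72
position: [0.5608, -0.1316, 0.0843]
ee_rot: [0.005, -0.141, 0.99, -0.001]
contact_force: [6.6, 3.2, -1.3]
width: 0.0329
gripper_force: 60.9
```

```bash
python3 -c "
from h import *
look('s7')"
```

```text
brass px 326.5 239.6 area 33 tray xy mm [79. 97.]
brass px 335.1 241.9 area 37 tray xy mm [81. 76.]
t 9.77 tcp [ 0.5608 -0.1315  0.0843] tray [70.  72.8] rot [ 0.0054 -0.1406  0.99   -0.001 ] F [ 7.3  2.1 -0.8] 60.880916118621826
```

>>> apply_moves(
  steps=[0, 0, 0, 0, 0, 0, 0, 0, 0, 0, 0, 0, 0, 0, 0, 0],
)

```text
clock: 10.1
position: [0.5608, -0.1315, 0.0843]
ee_rot: [0.005, -0.141, 0.99, -0.001]
contact_force: [6.4, 2.7, -1.9]
width: 0.0334
gripper_force: 60.9
```

```bash
python3 -c "
from h import *
look('s8')"
```

```text
brass px 323.5 253.5 area 32 tray xy mm [28. 84.]
brass px 331.6 256.2 area 35 tray xy mm [28. 64.]
t 10.15 tcp [ 0.5608 -0.1315  0.0843] tray [70.  72.8] rot [ 0.0054 -0.1406  0.99   -0.001 ] F [ 6.9  2.7 -1.6] 60.88030815124512
```

>>> apply_moves(
  steps=[0.1, 0, 0, 0, 0.25, 0.07, 0, 0, 0.5, 0.1, 0, 0, 0.7, -0.4, 0, 0, 0.9, -1.2, 0, 0, 1.2, -2.2, 0, 0, 1.5, -3.2, 0, 0, 1.8, -4.2, 0, 0],
)

```text
clock: 10.82
position: [0.5749, -0.1743, 0.0824]
ee_rot: [0.001, -0.141, 0.99, 0.0]
contact_force: [5.0, 2.6, -0.7]
width: 0.0334
gripper_force: 61.1
```

>>> apply_moves(
  steps=[0.3, -1, 0, 0, 0.5, -1.8, 0, 0, 0.7, -2.4, 0, 0, 0.75, -2.6, 0, 0, 0.75, -2.7, 0, 0, 0.75, -2.7, 0, 0],
)

```text
clock: 11.32
position: [0.5826, -0.2014, 0.0823]
ee_rot: [0.001, -0.141, 0.99, -0.0]
contact_force: [6.6, 2.2, -1.5]
width: 0.0336
gripper_force: 61.0
```

```bash
python3 -c "
from h import *
look('s9')"
```

```text
brass px 323.5 253.4 area 33 tray xy mm [29. 84.]
brass px 331.8 256.6 area 28 tray xy mm [27. 63.]
t 11.37 tcp [ 0.5826 -0.2013  0.0823] tray [71.4 -0.3] rot [ 1.100e-03 -1.408e-01  9.900e-01 -2.000e-04] F [ 5.6  1.6 -2.6] 60.984764099121094
```

>>> apply_moves(
  steps=[-0.2, -0.05, 0.05, 0, -0.4, -0.12, 0.1, 0, -0.5, -0.15, 0.1, 0, -0.5, -0.15, 0.1, 0, -0.5, -0.15, 0.1, 0, -0.5, -0.15, 0.1, 0],
)

```text
clock: 11.87
position: [0.5786, -0.2027, 0.0838]
ee_rot: [0.002, -0.141, 0.99, -0.001]
contact_force: [5.9, 2.7, -1.1]
width: 0.0334
gripper_force: 61.1
```

```bash
python3 -c "
from h import *
look('s10')"
```

```text
brass px 323.5 253.5 area 32 tray xy mm [28. 84.]
brass px 331.7 256.3 area 31 tray xy mm [28. 63.]
t 11.92 tcp [ 0.5786 -0.2027  0.0838] tray [67.2 -0.5] rot [ 2.200e-03 -1.409e-01  9.900e-01 -6.000e-04] F [ 6.7  2.1 -1.6] 61.12507939338684
```

>>> apply_moves(
  steps=[-0.2, -0.05, 0.05, 0, -0.3, -0.1, 0.05, 0, -0.3, -0.1, 0.05, 0, -0.3, -0.1, 0.05, 0, -0.3, -0.1, 0.05, 0, -0.3, -0.1, 0.05, 0],
)

```text
clock: 12.42
position: [0.5756, -0.2036, 0.0844]
ee_rot: [0.002, -0.141, 0.99, -0.001]
contact_force: [6.7, 2.1, -1.0]
width: 0.033
gripper_force: 61.1
```

```bash
python3 -c "
from h import *
look('s11')"
```

```text
brass px 323.6 253.3 area 34 tray xy mm [29. 84.]
brass px 331.7 256.3 area 31 tray xy mm [28. 63.]
t 12.47 tcp [ 0.5756 -0.2036  0.0844] tray [64.  -0.5] rot [ 2.200e-03 -1.408e-01  9.900e-01 -5.000e-04] F [ 7.5  2.5 -1. ] 61.09222769737244
```

>>> apply_moves(
  steps=[-0.2, -0.05, 0, 0, -0.3, -0.1, 0.05, 0, -0.3, -0.1, 0.05, 0, -0.3, -0.1, 0.05, 0, -0.3, -0.1, 0.05, 0, -0.3, -0.1, 0.05, 0],
)

```text
clock: 12.97
position: [0.5724, -0.2046, 0.0849]
ee_rot: [0.002, -0.141, 0.99, -0.001]
contact_force: [6.8, 2.7, -0.0]
width: 0.0332
gripper_force: 61.0
```

```bash
python3 -c "
from h import *
look('s12')"
```

```text
brass px 323.5 253.5 area 32 tray xy mm [28. 84.]
brass px 331.6 256.3 area 33 tray xy mm [28. 64.]
brass px 354.6 263.1 area 37 tray xy mm [32. 11.]
brass px 363.3 265.7 area 40 tray xy mm [33. -9.]
t 13.02 tcp [ 0.5724 -0.2046  0.0849] tray [60.6 -0.6] rot [ 2.000e-03 -1.409e-01  9.900e-01 -5.000e-04] F [ 5.6  3.  -1.2] 61.015223264694214
```

>>> apply_moves(
  steps=[-0.2, -0.05, 0, 0, -0.3, -0.1, 0, 0, -0.3, -0.1, 0, 0, -0.3, -0.1, 0, 0, -0.3, -0.1, 0, 0, -0.3, -0.1, 0, 0],
)

```text
clock: 13.52
position: [0.5696, -0.2055, 0.085]
ee_rot: [0.002, -0.141, 0.99, -0.0]
contact_force: [6.6, 2.5, -0.1]
width: 0.0338
gripper_force: 61.1
```

```bash
python3 -c "
from h import *
look('s13')"
```

```text
brass px 323.5 253.4 area 33 tray xy mm [29. 84.]
brass px 331.5 256.3 area 34 tray xy mm [28. 64.]
brass px 354.6 263.1 area 37 tray xy mm [32. 11.]
brass px 363.3 265.8 area 39 tray xy mm [33. -9.]
t 13.57 tcp [ 0.5695 -0.2055  0.085 ] tray [57.7 -0.7] rot [ 2.200e-03 -1.408e-01  9.900e-01 -4.000e-04] F [ 6.8  3.1 -0.2] 61.102927923202515
```

>>> apply_moves(
  steps=[-0.2, -0.05, 0, 0, -0.2, -0.05, 0, 0, -0.2, -0.05, 0, 0, -0.2, -0.05, 0, 0, -0.2, -0.05, 0, 0, -0.2, -0.05, 0, 0, -0.2, -0.05, 0, 0, -0.2, -0.05, 0, 0],
)

```text
clock: 14.23
position: [0.5674, -0.2062, 0.0851]
ee_rot: [0.002, -0.141, 0.99, -0.001]
contact_force: [6.2, 2.7, 0.1]
width: 0.0331
gripper_force: 61.2
```

```bash
python3 -c "
from h import *
look('s14')"
```

```text
brass px 323.5 253.4 area 33 tray xy mm [29. 84.]
brass px 331.5 256.4 area 33 tray xy mm [28. 64.]
brass px 353.2 266.1 area 76 tray xy mm [21. 10.]
brass px 361.9 268.9 area 76 tray xy mm [ 22. -10.]
t 14.28 tcp [ 0.5673 -0.2062  0.085 ] tray [55.4 -0.7] rot [ 2.000e-03 -1.409e-01  9.900e-01 -5.000e-04] F [6.4 2.1 0.1] 61.21043801307678
```

>>> apply_moves(
  steps=[0.1, 0, 0, 0, 0.25, 0.07, 0, 0, 0.5, 0.1, 0, 0, 0.7, -0.4, 0, 0, 0.9, -1.2, 0, 0, 1.2, -2.2, 0, 0, 1.5, -3.2, 0, 0, 1.8, -4.2, 0, 0],
)

```text
clock: 14.95
position: [0.5831, -0.2491, 0.0838]
ee_rot: [-0.001, -0.141, 0.99, 0.0]
contact_force: [0.3, -0.0, -3.0]
width: 0.0334
gripper_force: 61.0
```

>>> apply_moves(
  steps=[0.3, -1, 0, 0, 0.5, -1.8, 0, 0, 0.7, -2.4, 0, 0, 0.75, -2.6, 0, 0, 0.75, -2.7, 0, 0, 0.75, -2.7, 0, 0],
)

```text
clock: 15.45
position: [0.5908, -0.2744, 0.0841]
ee_rot: [-0.0, -0.141, 0.99, 0.0]
contact_force: [0.3, -0.3, -2.4]
width: 0.0327
gripper_force: 60.9
```

```bash
python3 -c "
from h import *
look('s15')"
```

```text
brass px 323.5 253.5 area 32 tray xy mm [28. 84.]
brass px 331.6 256.2 area 35 tray xy mm [28. 64.]
brass px 353.2 266.0 area 76 tray xy mm [22. 10.]
brass px 362.0 269.0 area 75 tray xy mm [ 22. -10.]
t 15.50 tcp [ 0.5907 -0.274   0.0842] tray [ 58.8 -72.4] rot [-3.000e-04 -1.413e-01  9.900e-01  4.000e-04] F [ 0.7  0.  -3.1] 60.899773836135864
```

>>> apply_moves(
  steps=[-0.1, -0.03, 0, 0, -0.3, -0.08, 0, 0, -0.5, -0.14, 0, 0, -0.7, -0.2, 0, 0, -0.9, -0.25, 0, 0, -1, -0.28, 0, 0, -1, -0.28, 0, 0, -1, -0.28, 0, 0],
)

```text
clock: 16.17
position: [0.5849, -0.2768, 0.0861]
ee_rot: [0.005, -0.141, 0.99, -0.001]
contact_force: [7.6, 3.5, -0.5]
width: 0.0334
gripper_force: 61.1
```

>>> apply_moves(
  steps=[-0.1, -0.03, 0, 0, -0.3, -0.08, 0, 0, -0.4, -0.12, 0, 0, -0.4, -0.12, 0, 0, -0.4, -0.12, 0, 0, -0.4, -0.12, 0, 0],
)

```text
clock: 16.67
position: [0.5811, -0.2781, 0.0863]
ee_rot: [0.005, -0.141, 0.99, -0.001]
contact_force: [6.5, 2.5, 0.6]
width: 0.0334
gripper_force: 61.2
```

```bash
python3 -c "
from h import *
look('s16')"
```

```text
brass px 323.5 253.5 area 32 tray xy mm [28. 84.]
brass px 331.6 256.2 area 35 tray xy mm [28. 64.]
brass px 353.3 266.0 area 79 tray xy mm [22. 10.]
brass px 361.9 269.0 area 75 tray xy mm [ 21. -10.]
brass px 385.0 278.5 area 38 tray xy mm [ 17. -62.]
brass px 393.8 284.0 area 29 tray xy mm [ 10. -83.]
t 16.72 tcp [ 0.5811 -0.2781  0.0863] tray [ 48.4 -73.6] rot [ 0.0047 -0.1408  0.99   -0.001 ] F [6.  3.7 0.3] 61.1496376991272
```

Row 4 is in the right-hand compartment. One row is left.

>>> apply_moves(
  steps=[-0.1, -0.03, 0, 0, -0.3, -0.08, 0, 0, -0.5, -0.15, 0, 0, -0.5, -0.15, 0, 0, -0.5, -0.15, 0, 0, -0.5, -0.15, 0, 0, -0.5, -0.15, 0, 0, -0.5, -0.15, 0, 0],
)

```text
clock: 17.38
position: [0.5756, -0.28, 0.0863]
ee_rot: [0.004, -0.141, 0.99, -0.001]
contact_force: [5.0, 2.0, 0.9]
width: 0.0334
gripper_force: 61.3
```

```bash
python3 -c "
from h import *
look('s17')"
```

```text
brass px 323.5 253.4 area 33 tray xy mm [29. 84.]
brass px 331.6 256.2 area 34 tray xy mm [29. 64.]
brass px 353.3 266.0 area 80 tray xy mm [22. 10.]
brass px 361.8 269.0 area 76 tray xy mm [ 21. -10.]
brass px 398.2 269.7 area 40 tray xy mm [ 58. -80.]
brass px 387.2 270.9 area 40 tray xy mm [ 43. -60.]
brass px 382.7 284.8 area 43 tray xy mm [ -3. -63.]
brass px 392.2 288.3 area 39 tray xy mm [ -4. -83.]
t 17.43 tcp [ 0.5756 -0.28    0.0863] tray [ 42.6 -73.9] rot [ 0.0041 -0.1409  0.99   -0.0012] F [5.2 2.2 0.9] 61.25761270523071
```

>>> apply_moves(
  steps=[0, 0, 0, 0, 0, 0, 0, 0, 0, 0, 0, 0],
)

```text
clock: 17.68
position: [0.5756, -0.28, 0.0863]
ee_rot: [0.004, -0.141, 0.99, -0.001]
contact_force: [5.7, 2.5, 1.2]
width: 0.0335
gripper_force: 61.3
```

```bash
python3 -c "
from h import *
look('s18')
b=cv2.imread('pics/s18.png')[190:315,290:450]
cv2.imwrite('pics/v3.png',cv2.resize(b,(768,600),interpolation=2))"
```

```text
brass px 323.5 253.5 area 32 tray xy mm [28. 84.]
brass px 331.6 256.2 area 35 tray xy mm [28. 64.]
brass px 353.3 266.0 area 80 tray xy mm [22. 10.]
brass px 361.9 268.9 area 75 tray xy mm [ 22. -10.]
brass px 383.1 283.0 area 74 tray xy mm [  2. -62.]
brass px 392.7 286.4 area 74 tray xy mm [  2. -83.]
t 17.73 tcp [ 0.5756 -0.28    0.0863] tray [ 42.6 -73.9] rot [ 0.0041 -0.1409  0.99   -0.0012] F [5.  2.4 0.4] 61.25749468803406
```

View pics/v3.png

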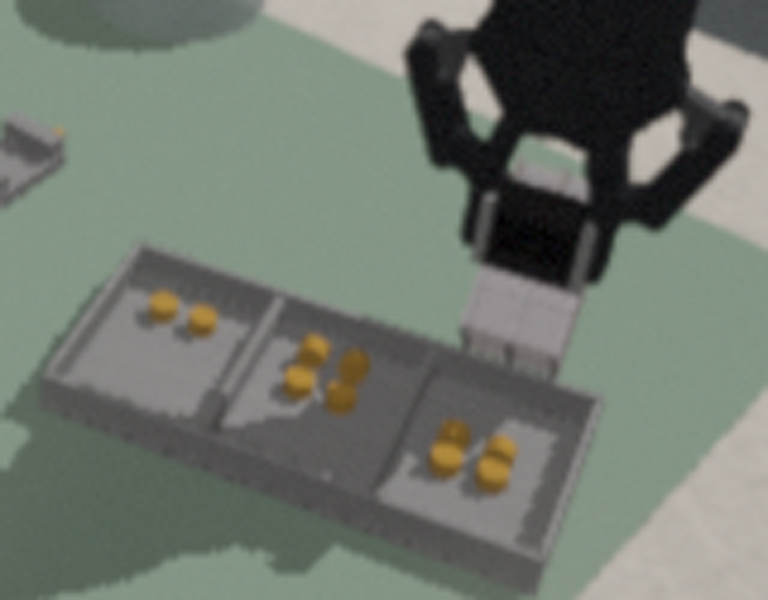

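All ten blanks are down, 2/4/4 from left to right. The blobs sit at crop pixels about (185,310), (325,370) and (475,455). Next I level the shaker by pressing its underside, near the front, on the tray's −x wall edge.

>>> apply_moves(
  steps=[0.3, 0.1, 0.5, 0, 0.6, 0.2, 1.5, 0, 0.6, 0.2, 3, 0, 0.6, 0.2, 5, 0, 0.6, 0.2, 6, 0, 0, 0.5, 6, 0, -1.5, 1.5, 6, 0, -3.5, 2.5, 6, 0],
)

```text
clock: 18.4
position: [0.5365, -0.2547, 0.1436]
ee_rot: [-0.0, -0.141, 0.99, 0.0]
contact_force: [-0.7, 0.0, -3.0]
width: 0.0334
gripper_force: 60.9
```

>>> apply_moves(
  steps=[-2.5, 1.5, 0, 0, -5, 3, 0, 0, -7.5, 4.5, 0, 0, -10, 6, 0, 0, -12, 7, 0, 0, -13, 7.8, 0, 0, -13.4, 7.9, 0, 0, -13.4, 7.9, 0, 0],
)

```text
clock: 19.07
position: [0.4024, -0.1757, 0.1443]
ee_rot: [0.0, -0.141, 0.99, -0.0]
contact_force: [0.3, 0.4, -1.2]
width: 0.0332
gripper_force: 60.9
```

>>> apply_moves(
  steps=[0, 0, -1, 0, 0, 0, -3, 0, 0, 0, -5, 0, 0, 0, -6, 0, 0, 0, -6.4, 0, 0, 0, -6.4, 0, 0, 0, -6.4, 0],
)

```text
clock: 19.65
position: [0.4043, -0.1768, 0.0804]
ee_rot: [0.0, -0.141, 0.99, -0.0]
contact_force: [-0.5, 0.1, -2.1]
width: 0.0332
gripper_force: 60.8
```

```bash
python3 -c "
from h import *
look('s19')
b=cv2.imread('pics/s19.png')[160:310,270:450]
cv2.imwrite('pics/v4.png',cv2.resize(b,(720,600),interpolation=2))"
```

```text
brass px 331.6 256.3 area 34 tray xy mm [28. 64.]
brass px 353.3 266.0 area 78 tray xy mm [22. 10.]
brass px 361.9 268.8 area 77 tray xy mm [ 22. -10.]
brass px 383.1 283.1 area 71 tray xy mm [  2. -63.]
brass px 392.8 286.3 area 73 tray xy mm [  3. -83.]
t 19.70 tcp [ 0.4043 -0.1768  0.0808] tray [-92.9  73.1] rot [ 7.000e-04 -1.412e-01  9.900e-01 -6.000e-04] F [ 0.2 -0.3 -1.5] 60.81331014633179
```

View pics/v4.png

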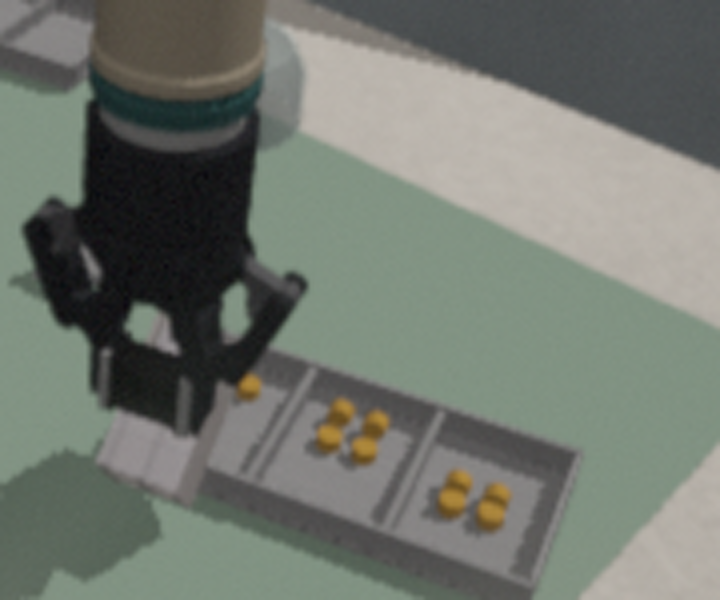

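>>> apply_moves(
  steps=[0.6, 0.15, 0.05, 0, 1.2, 0.35, 0.15, 0, 1.8, 0.5, 0.25, 0, 2.4, 0.7, 0.35, 0, 3.0, 0.85, 0.4, 0, 3.6, 1.0, 0.4, 0, 3.6, 1.0, 0.4, 0],
)

```text
clock: 20.28
position: [0.4389, -0.166, 0.0851]
ee_rot: [-0.001, -0.142, 0.99, -0.0]
contact_force: [-3.6, -0.7, 6.4]
width: 0.0335
gripper_force: 62.0
```

>>> apply_moves(
  steps=[0.6, 0.15, 0, 0, 1.2, 0.35, -0.1, 0, 1.8, 0.5, -0.2, 0, 2.4, 0.7, -0.4, 0, 2.4, 0.7, -0.4, 0],
)

```text
clock: 20.7
position: [0.4637, -0.1588, 0.0813]
ee_rot: [-0.0, -0.142, 0.99, -0.0]
contact_force: [-2.1, 0.5, 6.5]
width: 0.0334
gripper_force: 62.1
```

>>> apply_moves(
  steps=[0.5, 0.15, -0.2, 0, 1, 0.3, -0.4, 0, 1.3, 0.38, -0.6, 0, 1.3, 0.38, -0.6, 0, 1.3, 0.38, -0.6, 0],
)

```text
clock: 21.12
position: [0.4773, -0.1549, 0.0756]
ee_rot: [0.001, -0.142, 0.99, -0.0]
contact_force: [-0.6, 0.8, 5.9]
width: 0.0331
gripper_force: 61.7
```

```bash
python3 -c "
from h import *
look('s20')"
```

```text
brass px 353.3 266.0 area 78 tray xy mm [22. 10.]
brass px 362.0 268.8 area 75 tray xy mm [ 22. -10.]
brass px 383.1 283.1 area 71 tray xy mm [  2. -63.]
brass px 392.7 286.4 area 74 tray xy mm [  2. -83.]
t 21.17 tcp [ 0.4772 -0.1549  0.0756] tray [-16.8  73.8] rot [ 8.000e-04 -1.415e-01  9.899e-01 -3.000e-04] F [-0.4  0.8  5.9] 61.731072664260864
```

>>> apply_moves(
  steps=[0, 0, 1.5, 0, 0, 0, 4, 0, 0, 0, 7, 0, 0, 1, 9.5, 0, 0, 3, 11, -3, 0, 6, 11, -6, 0.2, 9, 11, -9, 0.4, 12, 11, -12],
)

```text
clock: 21.83
position: [0.4806, -0.0337, 0.1851]
ee_rot: [0.001, -0.035, 0.999, 0.0]
contact_force: [0.4, -0.1, -2.5]
width: 0.0332
gripper_force: 60.7
```

>>> apply_moves(
  steps=[0.2, 3, 0, -2, 0.4, 6, 0, -4.2, 0.6, 9.5, 0, -4.2, 0.8, 13, 0, -4.2, 1, 16.5, 0, -4.2, 1.3, 20, 0, -4.2, 1.6, 23, 0, -4.2, 1.6, 25.2, 0, -4.2],
)

```text
clock: 22.5
position: [0.4966, 0.2206, 0.1845]
ee_rot: [0.001, -0.001, 1.0, 0.001]
contact_force: [0.4, -0.7, -1.7]
width: 0.0333
gripper_force: 60.6
```

>>> apply_moves(
  steps=[0, 0.2, 0, 0, 0, 0.2, 0, 0, 0, 0.2, 0, 0, 0, 0.2, 0, 0],
)

```text
clock: 22.83
position: [0.4959, 0.2181, 0.1842]
ee_rot: [-0.0, -0.0, 1.0, -0.0]
contact_force: [0.2, 0.4, -2.7]
width: 0.0332
gripper_force: 60.6
```

```bash
python3 -c "
from h import *
look('s21')"
```

```text
brass px 323.5 253.4 area 33 tray xy mm [29. 84.]
brass px 331.6 256.2 area 35 tray xy mm [28. 64.]
brass px 353.3 266.0 area 78 tray xy mm [22. 10.]
brass px 361.9 268.9 area 76 tray xy mm [ 22. -10.]
brass px 383.0 283.3 area 73 tray xy mm [  1. -62.]
brass px 392.7 286.4 area 74 tray xy mm [  2. -83.]
t 22.88 tcp [0.496  0.2179 0.1843] tray [105.6 426.4] rot [-1.e-04  2.e-04  1.e+00 -2.e-04] F [-0.7  0.  -1.4] 60.62099575996399
```

>>> apply_moves(
  steps=[0.1, 0.1, -3, 0, 0.1, 0.1, -6, 0, 0.1, 0.1, -8.5, 0, 0.1, 0.1, -10.5, 0, 0.1, 0.1, -11.4, 0, 0.1, 0.1, -11.8, 0, 0.1, 0.1, -11.8, 0],
)

```text
clock: 23.47
position: [0.4971, 0.2192, 0.066]
ee_rot: [-0.0, 0.0, 1.0, -0.0]
contact_force: [-0.6, -0.4, -1.4]
width: 0.0334
gripper_force: 60.7
```

>>> apply_moves(
  steps=[0, 0, -0.2, 0, 0, 0, -0.4, 0, 0, 0, -0.5, 0, 0, 0, -0.6, 0, 0, 0, -0.6, 0, 0, 0, -0.6, 0],
)

```text
clock: 23.97
position: [0.4971, 0.2199, 0.0605]
ee_rot: [0.0, -0.0, 1.0, 0.0]
contact_force: [0.5, -0.1, -2.9]
width: 0.0335
gripper_force: 60.7
```

>>> apply_moves(
  steps=[0, 0, -0.1, 0, 0, 0, -0.2, 0, 0, 0, -0.3, 0, 0, 0, -0.4, 0, 0, 0, -0.4, 0],
)

```text
clock: 24.38
position: [0.4994, 0.2202, 0.0586]
ee_rot: [0.003, -0.001, 1.0, 0.0]
contact_force: [1.0, -1.0, 10.7]
width: 0.0333
gripper_force: 62.1
```

>>> apply_moves(
  steps=[0, 0, 0.1, 0, 0, 0, 0.2, 0],
)

```text
clock: 24.55
position: [0.4975, 0.22, 0.0588]
ee_rot: [0.001, -0.0, 1.0, 0.0]
contact_force: [0.5, -1.0, -2.7]
width: 0.0331
gripper_force: 60.8
```

>>> apply_moves(
  steps=[0, 0, 0, 0, 0, 0, 0, 0, 0, 0, 0, 0, 0, 0, 0, 0, 0, 0, 0, 0, 0, 0, 0, 0, 0, 0, 0, 0, 0, 0, 0, 0],
  jaw=0,
)

```text
clock: 25.22
position: [0.497, 0.2199, 0.0582]
ee_rot: [-0.0, -0.0, 1.0, 0.0]
contact_force: [0.5, 0.6, -0.4]
width: 0.085
gripper_force: 0.0
```

>>> apply_moves(
  steps=[0, 0, 1, 0, 0, 0, 3, 0, 0, 0, 6, 0, 0, 0, 9, 0, 0, 0, 12, 0, 0, 0, 15, 0, 0, 0, 16, 0, 0, 0, 16, 0],
)

```text
clock: 25.88
position: [0.4988, 0.2205, 0.2221]
ee_rot: [0.004, -0.0, 1.0, 0.001]
contact_force: [-0.4, 0.2, 0.6]
width: 0.0856
gripper_force: 0.0
```

>>> apply_moves(
  steps=[-4, -4, 0, 0, -8, -8, 0, 0, -12, -12, 0, 0, -16, -14, 0, 0, -18, -15, 0, 0, -18, -15, 0, 0, -18, -15, 0, 0, -18, -15, 0, 0],
)

```text
clock: 26.55
position: [0.3152, 0.0694, 0.2173]
ee_rot: [-0.001, 0.001, 1.0, 0.0]
contact_force: [-0.0, -1.4, 1.1]
width: 0.0853
gripper_force: 0.0
```

Run:
```python
from h import *
look('s22'); t=get_image("top")[:,:,::-1].copy(); cv2.imwrite("pics/t22.png",t)
h=cv2.cvtColor(t,cv2.COLOR_BGR2HSV)
cork=((h[...,0]<20)&(h[...,1]>90)).astype(np.uint8)*255
print(rect(cork,(160,170,235,260))[0])
# shaker side: black handle rows in side view, body edges in top view
s=cv2.imread("pics/s22.png");s0=cv2.imread("pics/side0.png")
for im,n in((s0,"before"),(s,"after")):
    m=im.max(2)<40
    print(n,[(r,*(np.nonzero(m[r,203:235])[0][[0,-1]]+203)) for r in range(166,192,3) if m[r,203:235].any()])
t0=cv2.imread("pics/top0.png")
for im in(t0,t):
    hh=cv2.cvtColor(im,cv2.COLOR_BGR2HSV); b=((hh[...,1]<60)&(hh[...,2]>90)).astype(np.uint8)*255
    v,u=np.nonzero(b[185:250,172:218]); print("light body px",u.min()+172,u.max()+172,v.min()+185,v.max()+185,len(u))
    k=im.max(2)<30; v,u=np.nonzero(k[195:230,170:215]); print("black",u.min()+170,u.max()+170,v.min()+195,v.max()+195,len(u))
```

```text
brass px 323.6 253.3 area 34 tray xy mm [29. 84.]
brass px 331.6 256.2 area 35 tray xy mm [28. 64.]
brass px 353.3 266.0 area 78 tray xy mm [22. 10.]
brass px 361.9 268.9 area 76 tray xy mm [ 22. -10.]
brass px 383.1 283.1 area 71 tray xy mm [  2. -63.]
brass px 392.7 286.4 area 74 tray xy mm [  2. -83.]
t 26.60 tcp [0.3167 0.0698 0.2176] tray [-108.   334.4] rot [-1.e-04  2.e-04  1.e+00  2.e-04] F [-0.3 -0.7 -0.3] 0.0
((195.1632080078125, 215.2923583984375), (41.4342041015625, 60.31662368774414), 7.696051120758057)
before [(169, np.int64(212), np.int64(221)), (172, np.int64(213), np.int64(222)), (175, np.int64(213), np.int64(222)), (178, np.int64(213), np.int64(222)), (181, np.int64(213), np.int64(223)), (184, np.int64(213), np.int64(223)), (187, np.int64(213), np.int64(227)), (190, np.int64(218), np.int64(221))]
after [(166, np.int64(203), np.int64(217)), (169, np.int64(203), np.int64(222)), (172, np.int64(203), np.int64(222)), (175, np.int64(213), np.int64(222)), (178, np.int64(213), np.int64(223)), (181, np.int64(214), np.int64(223)), (184, np.int64(211), np.int64(225)), (187, np.int64(216), np.int64(223))]
light body px 172 217 185 249 831
black 178 202 205 219 327
light body px 172 217 185 249 841
black 175 199 202 216 320
```

```bash
python3 -c "
from rig import *
print(sign_off())"
```

```text
the job is handed in; nothing more can be done
None
```

I handed the job in at about 27 s with all ten blanks in the tray, split 2/4/4 from left to right, and the empty shaker standing upright on its cork plate about 5 mm off centre; the verdict was not shown.

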